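# Shut down the flame photometer's gas and air

### The arm

A 6-joint arm with a two-finger parallel gripper is mounted at the origin on the work surface. World frame = base frame: x ahead of the robot, y to its left, z up, the work surface at z = 0. Lengths are in m, angles in degrees, forces in N, time in s.
With the tool pointing down it reaches from about 0.25 to 0.85 m from the base axis. Payload 12.5 kg.
Tool frame: the origin (TCP) lies on the centre line of the jaws, within the pads' length; the fingertips stand 11 mm ahead of it and the grasp point (between the pads) lies 8 mm behind it (bot.tcp_to_tips is the distance from the TCP to the fingertips, in m); z points along the fingers, y is the line along which they close (so a half turn about z gives the same grasp; the last joint's range is limited). The gripper opens to 93 mm and grips with 3 to 60 N. Pads are 15 mm wide; open, the fingers measure 128 mm over their backs; the gripper's body (75 mm by 188 mm) begins 65 mm behind the grasp point.
Start: joints at [-72.857, 20.094, 94.641, -0, 65.266, -4.847], TCP at [0.206, -0.51, 0.23] pointing down, gripper open.
Joint ranges: [-157.81, 157.81], [-45, 120.19], [0.68, 151.7], [-89.99, 269.99], [4.06, 180], [-164.3, 164.3]. Speed limits (degrees/s): [127.2, 127.2, 159.86, 180, 180, 180].

### API

Orientations are given as a 3x3 rotation matrix whose columns are the frame's x, y, z axes.
In Python, from cell import bot, kinematics, status, vision, workorder, nets gives the robot as it stands. The module is installed in compiled form; this text tells all that it offers. Calls block until the motion is done:
- bot.move_ptp(position, orientation): joint-space move of the TCP to a pose.
- bot.move_linear(position, ori=None, velocity=0.15, until_force=None): straight line of the TCP; ori=None keeps the orientation; velocity is the mean speed in m/s. With until_force (N) it stops when the force on the tool has changed by that much, and returns True; else False.
- bot.move_joints(angles): joint-space move.
- bot.set_gripper(opening, grip_force=None): finger opening in m; grip_force is the grip in N (None keeps the last); returns when the fingers have stopped.
- bot.wait(seconds).
- kinematics.inverse_kinematics(position, orientation): joint angles nearest the present ones, or None.
- status.get_state(): the state.
- vision.grab_frame(name): name is "scene" or "side" or "wrist"; returns the picture (420x560x3 uint8, red, green, blue); there is no depth.
- vision.get_calibration(name): a dict with "fx", "fy", "cx", "cy" (pixels), "k1" (the pictures are not rectified: a ray, as slopes to the right and down, at radius r is drawn at 1 + k1 r^2 times it, then the intrinsics apply), "rvec" (rotation vector, rad) and "tvec" (3), from world to camera coordinates, as OpenCV has them; the wrist camera has in their place "tool_from_camera" (4x4, takes a point from camera to tool coordinates, whose origin is the TCP and whose axes are the flange's). Camera axes: x right, y down, z forward; pixel columns grow to the right and rows downward; lengths in m; the calibration is good to about 2 mm. A picture is of the moment at which its call begins: read the wrist's pose just before it. get_calibration takes no time and is no camera call.
A pose or a line that the arm cannot do raises bot.IKError and nothing moves.
- workorder.hand_in(): hands the job in; it is judged then, once.
Trained networks look in the newest picture that a camera, given by its name, has taken for a name from the list of things; names that differ only in an ending like _2 or _b are one class to them, and where a whole thing is asked for, a point or a joint stands for the part that bears it (a point fixed in the world has none). Each returns a list of dicts, best first, with "conf" (0 to 1); they miss things now and then, are a little off and sometimes report something else, mostly with a low value. They report only what shows in the picture. A call takes as long as a camera call.
- nets.silhouettes(label, camera): "region" (420x560 bool, what is visible of it) and "at" ([row, column] in pixels, amid what is visible of it).
The state is a dict: "clock": time; "joints": joint angles; "qd": joint speeds; "joint_efforts": joint torques, N m; "position": TCP position; "tool_rot": TCP orientation; "force": force on the tool from outside, world axes, zero at the start; "moment": the same for the moment, N m; "gripper_width": finger opening in m; "grip_force": force on a finger pad.
Only numpy, scipy, OpenCV 4.12 (cv2) and the standard library are available. Lean on these libraries where they do the work, as an engineer would, in place of code of your own. Each camera call takes 0.05 s, during which the arm holds its last target. There are 200 camera calls.

### The job

The flame photometer run is over: at the three service lines in front of you, shut the fuel gas valve (the line with the round diaphragm regulator) first, so that the flame goes out, and only then the air valve (the line with the filter bowl and knob). Push each lever round clockwise with a fingertip until it lies fully across its pipe at its stop; do not grip a lever or bear hard on the stop. Leave the plain water line's lever as it is, and do not move, lift or knock over the glassware and other things standing about.

Things in the scene. Friction and masses are not known exactly. Their poses are not given: they have to be found in the camera images.
- gas_line: the fuel gas line: its fitting is a flat round aluminium diaphragm regulator, a saucer 96 mm across, top 141 above the bench. Origin: on the bench under the valve stem; z up, x along the pipe towards the inlet. Fixed on an aluminium plate 360 x 90 mm. The three lines change places, shift a few cm and turn up to 0.2 rad.
- air_line: the compressed air line: its fitting is a square filter-regulator head 56 x 50 mm with a round knob on top (43 across, top 156 above the bench), a clear bowl under it and a gauge on its -y side, out to y -60. Origin and axes as gas_line.
- water_line: the water line: plain pipe, no fitting. Origin and axes as gas_line.
- gas_stem (a point): on the gas valve's upright stem axis, 144 mm above the bench, level with the sleeve's middle. On every line (mm, line's axes): valve at x 0, riser at x 185, fitting centred on x 118, pipe clamp at x 58, pipe axis 95 above the bench; beyond the valve a 12 mm copper tube bends down into the bench at x -115. The stem nut's top is 142 high.
- gas_lever (a joint): gas valve lever, rad. 0 = open: it lies along the pipe, pointing from the stem to the outlet (the line's -x). Grows as it turns clockwise seen from above. 1.571 = shut: square across the pipe, at its stop, pointing to the line's +y. Starts 0 to 0.3. Turning takes about 0.3 N m (4 N at the sleeve); it stays where left. Its neck flexes 1 mm at the sleeve per 2.4 N.
- gas_grip (a point): middle of the grey sleeve on the gas lever, 80 mm from the stem axis and 144 above the bench. The sleeve is 70 long (45 to 115 mm from the stem axis), 18 wide, 13 high, on a flat steel blade; under it 36 mm are free down to the copper tube.
- air_stem (a point): on the air valve's stem axis, as gas_stem.
- air_lever (a joint): air valve lever, rad, built and measured as gas_lever, starts 0 to 0.3.
- air_grip (a point): middle of the grey sleeve on the air lever, as gas_grip.
- water_stem (a point): on the water valve's stem axis, as gas_stem.
- water_lever (a joint): water valve lever, rad, built and measured as gas_lever, starts 0 to 0.3.
- water_grip (a point): middle of the grey sleeve on the water lever, as gas_grip.
- jar: white screw-cap jar, 60 diameter, 115 high, standing (mm); loose, a bystander. Origin: centre of its underside.
- amber: amber bottle, 52 diameter, 120 high, standing (mm); loose, a bystander. Origin: centre of its underside.
- stopper: grey rubber stopper, 40 diameter, 34 high, standing between the lines (mm); loose, a bystander. Origin: centre of its underside.
- vial: clear capped vial, 28 diameter, 50 high, standing between the lines (mm); loose, a bystander. Origin: centre of its underside.
- flask: conical glass flask, 82 diameter at the foot, 118 high (mm); loose, a bystander. Origin: centre of its underside.
- wash: white plastic bottle, 68 diameter, 150 high, standing (mm); loose, a bystander. Origin: centre of its underside.
- beaker: glass beaker, 72 diameter, 85 high (mm); loose, a bystander. Origin: centre of its underside.
- spanner: steel spanner lying on the bench, 160 long (mm); loose, a bystander. Origin: on the bench under its middle.

How it is judged (in metres and radians):
On the way, in this order (a step that is already met when the one before it is completed fails the run):
1. the gas valve is shut while the air valve is still open (value of joint gas_lever above 1.48 rad and value of joint air_lever below 0.7 rad), for 0.2 s.
2. the air valve is shut and the gas valve is still shut (value of joint each of gas_lever, air_lever above 1.48 rad), for 0.2 s.
At the end, for the whole second after the job is handed in: the gas and air levers both stand at 1.48 rad or more (fully across is 1.571) and are at rest; the water lever's grip is within 12 mm of where it was, and every loose thing within 20 mm of its start (all of step 2 and distance of water_grip from where it was at the start of the episode below 0.012 m and velocity of joint gas_lever between -0.05 and 0.05 rad/s and velocity of joint air_lever between -0.05 and 0.05 rad/s and distance of each of jar, amber, stopper, vial, flask, wash, beaker, spanner from where it was at the start of the episode below 0.02 m); the robot touches nothing.
It fails at once if the air lever is moved (grip by more than 25 mm) before the gas valve is shut (distance of air_grip from where it was at the start of the episode above 0.025 m and value of joint gas_lever below 1.4 rad).
It fails at once if the water lever is moved (grip by more than 12 mm) (distance of water_grip from where it was at the start of the episode above 0.012 m).
It fails at once if a lever or line is gripped or forced: more than 40 N from the fingers (contact force between the fingers and gas_line above 40 N or contact force between the fingers and air_line above 40 N or contact force between the fingers and water_line above 40 N).
It fails at once if a bystander is moved more than 20 mm, lifted or tipped (distance of any of jar, amber, stopper, vial, flask, wash, beaker, spanner from where it was at the start of the episode above 0.02 m or angle between any of jar, amber, stopper, vial, flask, wash, beaker's own z axis and vertical above 0.3 rad).
It also fails if it takes over 51 s, if anything falls off the work surface, if the arm or the gripper's body presses on something with over 40 N, if the wrist force passes 120 N, or if a joint passes its speed limit or range.

## Working session

There is one attempt and no reset: what is moved stays moved. The work goes in short steps, each a Python script; the robot and the scene stay as the last script left them, time stands still between calls to the robot, and variables do not carry over. Pictures are saved under pics/ and viewed, at most 10 in all, crops included, and the job is handed in when it is done.

```bash
mkdir -p pics; python3 - <<'E'
from cell import bot, kinematics, status, vision, workorder, nets
import cv2,numpy as np
for c in ("scene","side"):
    im=vision.grab_frame(c); cv2.imwrite(f"pics/{c}0.png",im[:,:,::-1]); print(c,vision.get_calibration(c))
    for n in ("gas_line","air_line","water_line","gas_lever","air_lever","water_lever","gas_stem","gas_grip","air_grip","water_grip"):
        print(n,[(round(d["conf"],2),np.round(d["at"]).tolist(),int(d["region"].sum())) for d in nets.silhouettes(n,c)[:3]])
print(status.get_state()["clock"]); print(vision.get_calibration("wrist"))
E
```

```text
scene {'fx': 448.3360153588579, 'fy': 448.3360153588579, 'cx': 278.8276889782954, 'cy': 206.4435368992369, 'k1': 0.028938477000450838, 'rvec': array([ 2.15153584,  1.53309928, -0.43121261]), 'tvec': array([-0.18804649, -0.33280878,  1.80788241])}
gas_line [(0.58, [247.0, 272.0], 2859), (0.52, [257.0, 143.0], 306), (0.47, [281.0, 194.0], 3057)]
air_line [(0.97, [282.0, 197.0], 3041)]
water_line [(0.56, [224.0, 350.0], 2671), (0.54, [280.0, 195.0], 3079)]
gas_lever [(0.44, [201.0, 260.0], 216)]
air_lever [(0.77, [239.0, 181.0], 232)]
water_lever [(0.72, [183.0, 348.0], 181)]
gas_stem [(0.67, [248.0, 270.0], 2880)]
gas_grip []
air_grip [(0.5, [229.0, 181.0], 153)]
water_grip [(0.53, [181.0, 350.0], 134)]
side {'fx': 475.91097609317757, 'fy': 475.91097609317757, 'cx': 280.4743382484799, 'cy': 207.66279856054484, 'k1': -0.07681107371801284, 'rvec': array([ 0.37297102, -2.56172818,  1.46777582]), 'tvec': array([0.51470042, 0.17124184, 1.13603106])}
gas_line [(0.84, [229.0, 270.0], 4482)]
air_line [(0.77, [168.0, 278.0], 3002)]
water_line [(0.61, [296.0, 231.0], 6899)]
gas_lever [(0.68, [192.0, 305.0], 305), (0.27, [204.0, 363.0], 790)]
air_lever []
water_lever [(0.85, [261.0, 258.0], 470), (0.39, [170.0, 281.0], 2872)]
gas_stem [(0.95, [226.0, 274.0], 4468)]
gas_grip [(0.79, [194.0, 310.0], 180)]
air_grip []
water_grip [(0.91, [266.0, 263.0], 291)]
1.1
{'fx': 368.12946751232613, 'fy': 368.12946751232613, 'cx': 282.40229431894915, 'cy': 206.72675918905728, 'k1': -0.05386730033478609, 'tool_from_camera': array([[ 6.95718699e-04, -9.59228345e-01, -2.82631382e-01,
         7.93703677e-02],
       [ 9.99999703e-01,  7.61375719e-04, -1.22472882e-04,
        -2.57535883e-04],
       [ 3.32668131e-04, -2.82631213e-01,  9.59228590e-01,
        -1.55278465e-01],
       [ 0.00000000e+00,  0.00000000e+00,  0.00000000e+00,
         1.00000000e+00]])}
```

View pics/scene0.png

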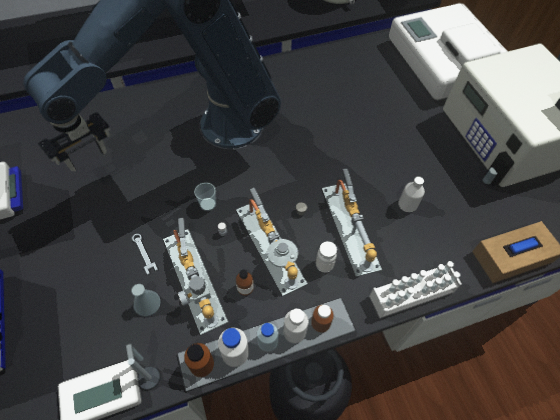

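View pics/side0.png

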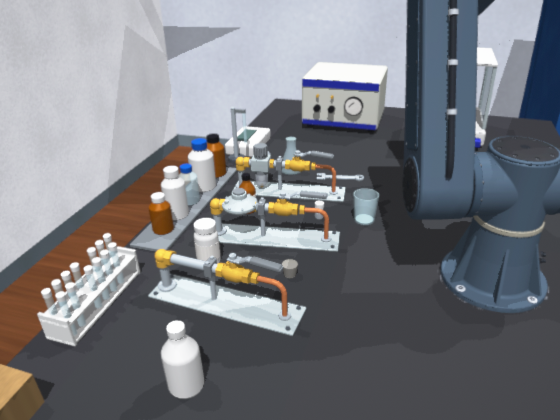

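The scene picture shows the air line on the left at (195,280), with its filter and knob. Gas is in the middle at (270,248), with the saucer, and water is on the right at (350,224). The levers point up-image, towards the robot. The vial is at (222,229) and the stopper at (301,210). Next I'll take close wrist views.

```bash
cat > h.py <<'E'
from cell import bot, kinematics, status, vision, workorder, nets
import cv2,numpy as np
def cam(c,st=None):
    k=vision.get_calibration(c)
    if c=="wrist":
        T=np.eye(4);T[:3,:3]=st["tool_rot"];T[:3,3]=st["position"];M=T@k["tool_from_camera"]
        return k,M[:3,:3],M[:3,3]
    R=cv2.Rodrigues(k["rvec"])[0]; return k,R.T,-R.T@k["tvec"]
def bp(C,u,v,z):
    k,R,o=C
    K=np.array([[k["fx"],0,k["cx"]],[0,k["fy"],k["cy"]],[0,0,1]])
    p=cv2.undistortPoints(np.array([[[u,v]]],float),K,np.array([k["k1"],0,0,0,0]))[0,0]
    d=R@np.array([p[0],p[1],1]); return o+d*(z-o[2])/d[2]
def down(a): # tool x axis at world angle a, pointing down
    c,s=np.cos(a),np.sin(a); return np.array([[c,s,0],[s,-c,0],[0,0,-1.]])
E
python3 - <<'E'
from h import *
print(status.get_state()["tool_rot"].round(2).tolist())
for c,L in (("scene",{"gas":[(260,201)],"air":[(181,229)],"water":[(350,181)]}),("side",{"gas":[(310,194)],"water":[(263,266)]})):
    C=cam(c); print(c,C[2])
    for n in L: print(n,bp(C,*L[n][0],.144).round(3))
C=cam("scene")
for n,p in dict(gasreg=(283,247),airknob=(200,283),vial=(222,226),stop=(301,208),beaker=(206,190)).items(): print(n,bp(C,*p,dict(gasreg=.14,airknob=.156,vial=.05,stop=.034,beaker=.085)[n]).round(3))
E
```

```text
[[0.93, 0.37, -0.0], [0.37, -0.93, -0.0], [-0.0, -0.0, -1.0]]
scene [ 1.23552885 -0.24861691  1.3513771 ]
gas [ 0.479 -0.034  0.144]
air [ 0.499 -0.295  0.144]
water [0.5   0.272 0.144]
side [0.21356526 1.00359789 0.72937509]
gas [ 0.469 -0.04   0.144]
water [0.486 0.28  0.144]
gasreg [ 0.657 -0.019  0.14 ]
airknob [ 0.696 -0.283  0.156]
vial [ 0.474 -0.168  0.05 ]
stop [0.484 0.111 0.034]
beaker [ 0.34  -0.184  0.085]
```

```bash
python3 - <<'E'
from h import *
import pickle
bot.set_gripper(0.0)
out={}
for n,y in (("air",-.27),("gas",-.03)):
    bot.move_ptp([.53,y,.38],down(0.)); bot.wait(.3)
    s=status.get_state(); im=vision.grab_frame("wrist"); cv2.imwrite(f"pics/w_{n}.png",im[:,:,::-1])
    out[n]=dict(position=s["position"],tool_rot=s["tool_rot"])
    C=cam("wrist",s); print(n,s["clock"],s["gripper_width"],s["joints"],C[2])
    for q in ("_lever","_grip","_line"):
        print(q,[(round(d["conf"],2),np.round(d["at"]).tolist(),int(d["region"].sum()),bp(C,d["at"][1],d["at"][0],.15).round(3)) for d in nets.silhouettes(n+q,"wrist")[:2]])
pickle.dump(out,open("poses.pkl","wb"))
E
```

```text
air 4.4333 0.0005085495546789444 [-3.15230764e+01  1.90902085e+01  7.51232799e+01 -9.35166846e-04
  8.57957518e+01  5.85106923e+01] [ 0.60902642 -0.27002723  0.53515432]
_lever [(0.69, [180.0, 306.0], 1781, array([ 0.525, -0.295,  0.15 ]))]
_grip [(0.63, [193.0, 301.0], 1404, array([ 0.511, -0.29 ,  0.15 ])), (0.56, [116.0, 97.0], 23111, array([ 0.593, -0.078,  0.15 ]))]
_line [(0.95, [102.0, 305.0], 15635, array([ 0.605, -0.293,  0.15 ]))]
gas 5.8833 0.0002619992793785516 [-8.34211623e+00  1.16684007e+01  8.47705027e+01 -1.50590465e-03
  8.35777514e+01  8.17238329e+01] [ 0.60938461 -0.03041512  0.53508839]
_lever [(0.8, [202.0, 287.0], 1481, array([ 0.501, -0.035,  0.15 ]))]
_grip [(0.97, [220.0, 287.0], 1008, array([ 0.481, -0.035,  0.15 ]))]
_line [(0.94, [112.0, 281.0], 16713, array([ 0.596, -0.028,  0.15 ]))]
```

View pics/w_air.png

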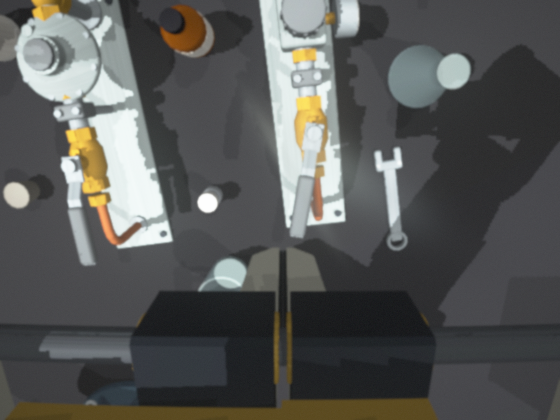

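View pics/w_gas.png

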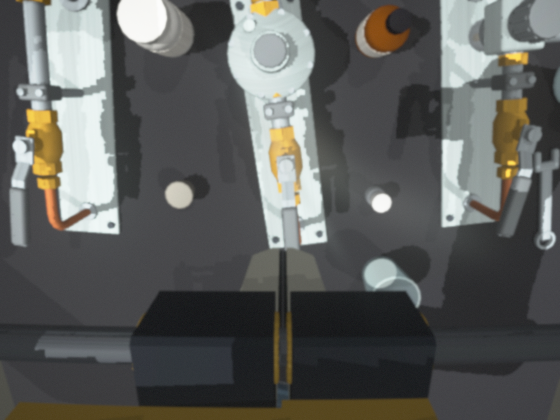

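Air view: stem near (315,130), lever tip (299,236), knob (304,12). Gas view: stem near (287,160), tip (291,249), saucer centre (270,52). The fingertips show near (283,250). I'll zoom in on both stems.

```bash
python3 - <<'E'
import cv2,numpy as np
a=cv2.imread("pics/w_air.png")[100:250,260:360];g=cv2.imread("pics/w_gas.png")[110:260,237:337]
cv2.imwrite("pics/z.png",cv2.resize(np.hstack([a,g]),(800,600),interpolation=cv2.INTER_CUBIC))
E
python3 - <<'E'
from h import *
import pickle
P=pickle.load(open("poses.pkl","rb"))
pts={"air":dict(air_stem=(315,130,.142),air_tip=(299,236,.148),air_fit=(304,12,.156),gas_stem=(70,165,.142),gas_tip=(88,263,.148),gas_fit=(40,57,.15)),
"gas":dict(air_stem=(530,131,.142),air_tip=(508,234,.148),air_fit=(545,18,.156),gas_stem=(287,160,.142),gas_tip=(291,249,.148),gas_fit=(270,51,.15))}
for v in pts:
    C=cam("wrist",P[v])
    for n,(x,y,z) in pts[v].items(): print(v,n,bp(C,x,y,z).round(4))
E
```

```text
air air_stem [ 0.5772 -0.3041  0.142 ]
air air_tip [ 0.4605 -0.2885  0.148 ]
air air_fit [ 0.6884 -0.2901  0.156 ]
air gas_stem [ 0.5408 -0.0365  0.142 ]
air gas_tip [ 0.4262 -0.0425  0.148 ]
air gas_fit [ 0.6523 -0.0261  0.15  ]
gas air_stem [ 0.5784 -0.2971  0.142 ]
gas air_tip [ 0.4625 -0.2886  0.148 ]
gas air_fit [ 0.6884 -0.2852  0.156 ]
gas gas_stem [ 0.5457 -0.0351  0.142 ]
gas gas_tip [ 0.4451 -0.0399  0.148 ]
gas gas_fit [ 0.6546 -0.0181  0.15  ]
```

View pics/z.png

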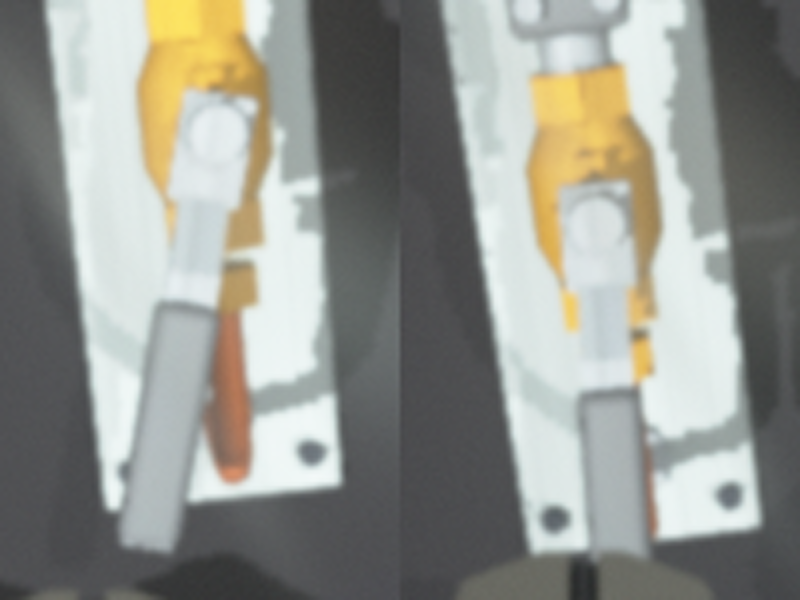

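```bash
cat > push.py <<'E'
from h import *
def run(stem,phi,q0,r=.082,d=.0165,z=.150):
    stem=np.array(stem)
    def pose(q,back=0.):
        a=phi+np.pi-q; u=np.array([np.cos(a),np.sin(a)]); t=np.array([u[1],-u[0]])
        p=stem+r*u-(d+back)*t
        return [p[0],p[1],z],down(a-np.pi/2),t
    p,R,t=pose(q0,.04)
    bot.move_ptp([p[0],p[1],.26],R); bot.move_linear([p[0],p[1],z]); bot.wait(.2)
    f0=status.get_state()["force"].copy()
    ft=lambda t:-float((status.get_state()["force"]-f0)[:2]@t)
    p2,_,_=pose(q0,-.012)
    hit=bot.move_linear(p2,velocity=.04,until_force=2.5)
    s=status.get_state(); pos=np.array(s["position"]); e=(pos-np.array(p))[:2]@t-.04
    print("hit",hit,"beyond expected mm",round(e*1e3,1),"F",(s["force"]-f0).round(1))
    if not hit: return
    q=q0+e/r
    for q in np.append(np.arange(q+.12,1.46,.13),1.46):
        p,R,t=pose(q); b=bot.move_linear(p,R,velocity=.06,until_force=20); F=ft(t)
        print(round(q,2),round(F,1),end="; ")
        if b or F>14: print("early force"); break
    else:
        while q<1.68 and F<9.5:
            q+=.012; p,R,t=pose(q); bot.move_linear(p,R,velocity=.03,until_force=12); bot.wait(.05); F=ft(t); print(round(q,3),round(F,1),end="; ")
    bot.wait(.3); print("\nend F",round(ft(t),1))
    pos=np.array(status.get_state()["position"]); pos[:2]-=.04*t
    bot.move_linear(pos,velocity=.1); pos[2]=.28; bot.move_linear(pos,velocity=.25)
    print(status.get_state()["clock"])
E
python3 - <<'E'
from push import *
run((.540,-.036),.13,.064)
bot.move_ptp([.53,-.15,.38],down(0.)); bot.wait(.2)
s=status.get_state(); cv2.imwrite("pics/after_gas.png",vision.grab_frame("wrist")[:,:,::-1]); print(s["clock"],s["position"])
E
```

```text
hit True beyond expected mm 1.4 F [-0.3 -4.4  1.9]
0.2 2.5; 0.33 3.9; 0.46 3.1; 0.59 4.2; 0.72 3.8; 0.85 3.4; 0.98 3.7; 1.11 4.2; 1.24 2.8; 1.37 3.5; 1.46 3.8; 1.472 4.9; 1.484 4.1; 1.496 4.0; 1.508 4.4; 1.52 4.1; 1.532 4.8; 1.544 3.3; 1.556 5.1; 1.568 6.6; 1.58 8.0; 1.592 9.6; 
end F 8.8
18.1417
19.225 [ 0.52989936 -0.14878711  0.37948786]
```

View pics/after_gas.png

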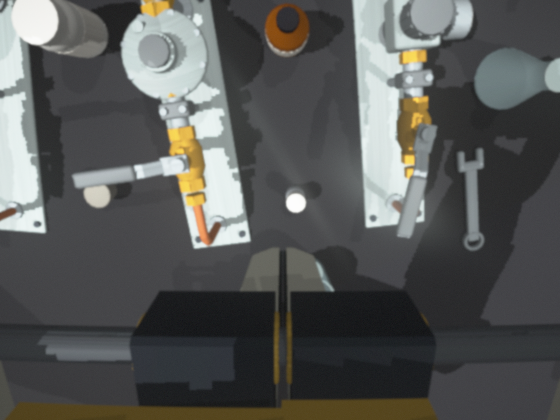

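The gas lever now lies square across its pipe, from the stem at (180,163) to the tip at (75,181), and the force rise shows it reached its stop. The air lever hasn't moved. Next is air.

```bash
python3 - <<'E'
from push import *
run((.575,-.303),.115,.27)
bot.move_ptp([.53,-.15,.38],down(0.)); bot.wait(.2)
s=status.get_state(); cv2.imwrite("pics/after_air.png",vision.grab_frame("wrist")[:,:,::-1]); print(s["clock"])
E
```

```text
hit True beyond expected mm -0.7 F [-1.2 -2.7  1.9]
0.38 1.6; 0.51 2.7; 0.64 2.7; 0.77 1.8; 0.9 2.3; 1.03 3.4; 1.16 1.4; 1.29 3.8; 1.42 2.6; 1.46 3.4; 1.472 3.9; 1.484 3.9; 1.496 3.1; 1.508 4.0; 1.52 3.6; 1.532 3.7; 1.544 4.1; 1.556 5.3; 1.568 6.2; 1.58 7.3; 1.592 7.9; 1.604 10.7; 
end F 10.6
31.2083
31.9833
```

View pics/after_air.png

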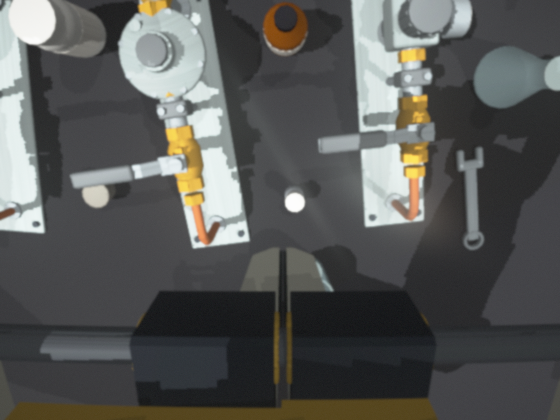

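Both levers lie across their pipes: gas tip at (73,181), air tip at (320,145). The vial, stopper, spanner, amber bottle and flask that show in this view are where they were.

```bash
python3 -c "
from cell import *
from cell import workorder
print(workorder.hand_in())"
```

```text
the job is handed in; nothing more can be done
None
```

I shut the gas valve first and then the air valve, each pushed to its stop with about 10 N at the fingertip; the water lever and loose items weren't touched, and I handed the job in at about 32 s of the 51 s allowed (no verdict came back).

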